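Unlatch and raise the blade arm of a bench shear

TASK

Open the bench shear so that the next sheet can be fed in: take the black knob at the front end of its blade arm, pull the spring latch sideways, away from the bed, until it is clear of the ball stud, and raise the arm off the ball smoothly, without jerking it or letting it drop, until its front end is about 10 cm above the ball. Finish while still holding the arm up there in the gripper, steady, because nothing else keeps it up; leave the brass blank on the bed and the things around the shear where they lie.

Things in the scene. Friction and masses are not known exactly. Their poses are not given: they have to be found in the camera images.
- shear: hand-lever bench shear (guillotine for sheet metal), fixed to the bench: a grey cast bed 300 mm long (x) and 205 mm wide (y), top 62 mm above the bench, with one long grey blade arm along its +y edge. Origin: bench level under the middle of its length. Its +x points from the arm's hand grip to the arm's pivot, away from the robot (turned up to 0.35 rad); +y is the side to which the latch is pulled
- stud_ball (a point): centre of the steel ball (28 mm) on a short stud at the front of the shear, at shear (x -155, y 88, z 66) mm; the arm's coupler head sits over it when the arm is down
- coupler (a point): the ball seat in the coupler head (56 x 52 mm, top 92 mm above the bench when down) near the arm's front end, 290 mm from the pivot; at the ball's centre while the arm is down, 100 mm higher when the arm has turned 0.36 rad. Ahead of the head a wooden hand grip 29 mm thick runs on along the arm, 52 to 157 mm from the ball, axis 82 mm above the bench when down
- latch_knob (a point): centre of the latch's black ball knob (23 mm across) on a 9 mm steel stem straight above the ball, 130 mm above the bench while the arm is down; free space between knob and head: 30 mm below the knob's centre, 24 mm on its -y side, where a spring barrel (top 105 mm) reaches 62 mm out. Axes as the blade arm's: its y is the way the latch is pulled. The knob moves with latch and arm
- latch (a joint): travel of the latch in m: 0 = sprung home, its fork gripping under the ball's shoulder and locking the arm down; it is pulled to the shear's +y side (away from the bed), the fork is clear of the ball from 0.0105, the stop is at 0.016. The spring pushes it home with 4 N at 0 rising to 8 N at the stop; it springs back if let go
- blade_arm: the shear's blade arm, origin in its front end, 14 mm above the ball seat; axes as the shear's while down (level). It turns about the shear's y axis through a pivot at shear (x 135, y 88, z 80) mm, front end rising, up to 0.75 rad. It weighs 0.9 to 1.3 kg (5 to 9 N to lift at the knob) and falls if let go; a vertical gripper can carry the knob along its arc, the knob turning in the fingers
- blank: brass plate blank 120 x 85 x 3 mm lying loose on the shear's bed; origin under its centre; to be left alone
- bench_block: loose square steel bench block 65 x 65 x 20 mm on the bench near the shear; origin under its centre; to be left alone
- tin: loose round aluminium tin 59 mm across, 32 mm high on the bench near the shear; origin under its centre; to be left alone
- graver: loose engraving graver 120 mm long with a mushroom-shaped wooden handle 31 mm thick, lying on the bench near the shear; origin at bench level where the handle meets the steel; to be left alone

How it is judged:
By the outcome, as a careful person would: the job done as asked, in the order asked, and still so for the second after the job is handed in, while the arm keeps its last pose, push and grip.
It also fails if it takes over 32 s, if anything falls off the work surface, if the arm or the gripper's body presses on something with over 40 N, if the wrist force passes 120 N, or if a joint passes its speed limit or range.

ROBOT

A 6-joint arm with a two-finger parallel gripper is mounted at the origin on the work surface. World frame = base frame: x ahead of the robot, y to its left, z up, the work surface at z = 0. Lengths are in m, angles in rad, forces in N, time in s.
With the tool pointing down it reaches from about 0.325 to 0.75 m from the base axis. Payload 7.6 kg.
Tool frame: the origin (TCP) lies between the finger pads; the fingertips stand 14 mm ahead of it and the grasp point (between the pads) lies 5 mm behind it; z points along the fingers, y is the line along which they close (so a half turn about z gives the same grasp; the last joint's range is limited). The gripper opens to 85 mm and grips with 20 to 120 N. Pads are 22 mm wide; open, the fingers measure 114 mm over their backs; the gripper's body (76 mm by 85 mm) begins 54 mm behind the grasp point. The pads swing forward as they close: fully open they stand 13 mm farther back than shut.
Start: joints at [1.076, 0.052, 1.401, -0, 1.689, -0.07], TCP at [0.216, 0.478, 0.21] pointing down, gripper open.
Joint ranges: [-2.9, 2.9], [-0.91, 2.17], [0.12, 2.37], [-1.06, 4.2], [0.26, 2.73], [-2.93, 2.93]. Speed limits (rad/s): [2.57, 2.57, 3.01, 3.14, 3.14, 3.14].

INTERFACE

Orientations are given as a rotation vector (axis times angle).
In Python, from cell import monitor, imaging, ticket gives the robot as it stands.
- The arm moves only by the tool move_arm, never from a script. Its argument "deltas" is a list of rows, each an object with "linear": the shift along the tool's x, y, z in cm, a list of three; "delta_rot": the turn, a rotation vector about the tool's x, y, z in rad, a list of three. A call has 1 to 5 rows; each row is the pose to reach, as a shift and turn from the pose commanded when the call began, along the tool's axes at that moment; what a row does not reach only later rows make up. A row lasts 1/10 s, in which the tool goes at most 50 mm and 8.59 degrees, less where a joint would pass 70% of its speed; a pose out of reach is approached as far as the arm can. A call with a gripper value outside its range is refused whole. "grip" is the opening, from 0 (shut) to 1 (fully open), set as the call begins (left out, the last holds). The fingers move at their own pace and stop on an object; the grip force is fixed at half the most. Time passes only in rows, so rows that repeat a pose let the fingers close. It gives the time, the measured TCP pose, the force, the opening and the grip force at its end, in the units of the state.
- monitor.state(): the state, without advancing time (a new reading comes with each control period).
- imaging.capture(name): name is "side" or "top" or "wrist"; returns the picture (420x560x3 uint8, red, green, blue); there is no depth.
- imaging.calibration(name): a dict with "K" (3x3 intrinsics, pixels), "R" (3x3) and "t" (3): a world point X has camera coordinates R X + t; the wrist camera has in their place "hand_eye" (4x4, takes a point from camera to tool coordinates, whose origin is the TCP and whose axes are the flange's). Camera axes: x right, y down, z forward; pixel columns grow to the right and rows downward; lengths in m; the calibration is good to about 2 mm. The wrist camera is an equidistant fisheye: a pixel r from the principal point sees the ray r / f radians off the axis. A picture is of the moment at which its call begins: read the wrist's pose just before it. calibration takes no time and is no camera call.
- ticket.close_job(): hands the job in; it is judged then, once.
The state is a dict: "time": time; "joint_positions": joint angles; "qvel": joint speeds; "effort": joint torques, N m; "tcp_pos": TCP position; "ee_rot": TCP orientation; "contact_force": force on the tool from outside, world axes, zero at the start; "ft_torque": the same for the moment, N m; "opening": opening from 0.0 (shut) to 1.0 (fully open); "grip_force": force on a finger pad.
Only numpy, scipy, OpenCV 4.12 (cv2) and the standard library are available. Lean on these libraries where they do the work, as an engineer would, in place of code of your own. Each camera call takes 0.05 s, during which the arm holds its last target. There are 200 camera calls.

## Working session

There is one attempt and no reset: what is moved stays moved. The work goes in short steps, Python scripts to look and compute and a tool call to move; the robot and the scene stay as the last step left them, time stands still between calls to the robot, and variables do not carry over. Pictures are saved under pics/ and viewed, at most 10 in all, crops included, and the job is handed in when it is done.

Besides the shell and the picture viewer there is one more tool, called after "Emit:" by a JSON object that holds its "api" and its "payload", one argument or row to a line. move_arm: Moves the arm, as the interface text tells. Its arguments: {"type":"object","properties":{"deltas":{"type":"array"},"grip":{"type":"number"}},"required":["deltas"]}

```bash
mkdir -p pics; python3 - <<'E'
from cell import monitor, imaging
import cv2
s=monitor.state();print(s)
for n in("side","top"):
    cv2.imwrite(f"pics/{n}0.png",imaging.capture(n)[:,:,::-1]);c=imaging.calibration(n);print(n,c)
print(imaging.calibration("wrist"))
E
```

```text
{'time': 0.0, 'joint_positions': array([ 1.07569129e+00,  5.28140915e-02,  1.40172565e+00, -2.70222218e-06,
        1.68863269e+00, -7.02913195e-02]), 'qvel': array([-8.53929701e-04,  1.05298037e-03,  9.25411662e-04,  1.00190095e-03,
       -4.19492297e-05, -6.89218373e-04]), 'effort': array([ 6.53115058e-04, -3.81656170e+01, -3.60199714e+01, -1.01592691e-04,
        6.02233587e-03,  2.45180524e-05]), 'tcp_pos': array([0.21619121, 0.47804335, 0.20918387]), 'ee_rot': array([-6.62197379e-01, -3.07056036e+00,  2.38384187e-03]), 'contact_force': array([0.16711959, 0.08931522, 0.00218146]), 'ft_torque': array([ 0.01394688, -0.02984837, -0.0192983 ]), 'grip_force': 0.0, 'opening': 0.9996823728177575}
side {'K': array([[441.0704597 ,   0.        , 284.35296847],
       [  0.        , 441.0704597 , 208.72545971],
       [  0.        ,   0.        ,   1.        ]]), 'R': array([[-0.9286747 , -0.3706465 , -0.0135824 ],
       [-0.26545853,  0.68980383, -0.67357438],
       [ 0.25902718, -0.62192592, -0.73899464]]), 't': array([0.50011043, 0.23801711, 0.82775176])}
top {'K': array([[416.0448787
[... 154 characters left out ...]
223751, -0.99990928,  0.00562882],
       [-0.98809579,  0.01122923, -0.15342948],
       [ 0.15335235, -0.00743941, -0.98814357]]), 't': array([-0.021189  ,  0.56130913,  0.8093016 ])}
{'K': array([[325.1922621 ,   0.        , 281.59109148],
       [  0.        , 325.1922621 , 209.65854086],
       [  0.        ,   0.        ,   1.        ]]), 'hand_eye': array([[-9.00088587e-05, -9.63242877e-01, -2.68632002e-01,
         6.88345920e-02],
       [ 9.99999961e-01, -1.57430146e-04,  2.29438827e-04,
        -1.01328766e-03],
       [-2.63296092e-04, -2.68631971e-01,  9.63242853e-01,
        -1.63886097e-01],
       [ 0.00000000e+00,  0.00000000e+00,  0.00000000e+00,
         1.00000000e+00]])}
```

View pics/side0.png

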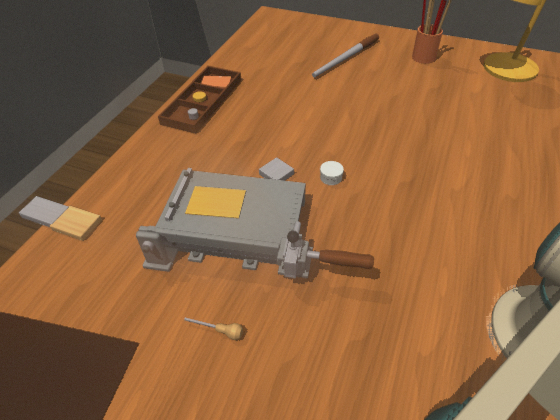

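View pics/top0.png

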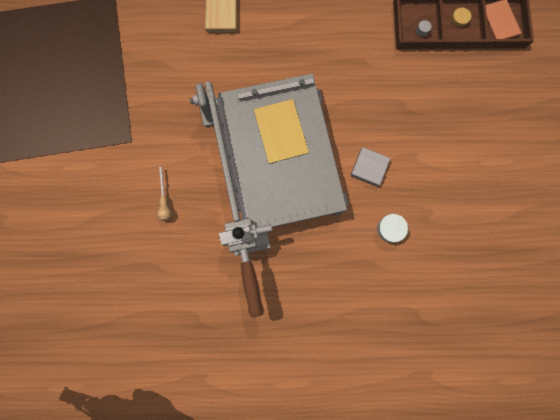

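Side view: black knob near (293,236), grip running right to (372,261). Top view: knob near (238,233), pivot near (205,100), grip end near (256,312); the bed is on the right of the arm (world −y), so the latch pulls to the left.

```bash
cat > h.py <<'E'
import numpy as np, cv2
from cell import monitor, imaging
from scipy.spatial.transform import Rotation as Ro
def ray(n,uv):
    c=imaging.calibration(n);d=np.linalg.inv(c["K"])@[*uv,1.]
    return -c["R"].T@c["t"], c["R"].T@(d/np.linalg.norm(d))
def plane(n,uv,z):
    o,d=ray(n,uv);return o+d*(z-o[2])/d[2]
def tri(rays):
    A=sum(np.eye(3)-np.outer(d,d) for o,d in rays);b=sum((np.eye(3)-np.outer(d,d))@o for o,d in rays)
    return np.linalg.solve(A,b)
def dark(img,uv,w=14,th=45):
    u,v=uv;m=np.zeros(img.shape[:2],bool);m[v-w:v+w,u-w:u+w]=1
    m=((img.max(2)<th)&m).astype(np.uint8);n,l,s,c=cv2.connectedComponentsWithStats(m)
    i=1+s[1:,4].argmax();return c[i],s[i]
E
python3 - <<'E'
from h import *
r={n:cv2.imread(f"pics/{n}0.png")[:,:,::-1] for n in("side","top")}
k={}
for n,uv in(("side",(293,236)),("top",(238,233))):
    k[n],s=dark(r[n],uv);print(n,k[n],s)
K=tri([ray(n,k[n]) for n in k]);print("knob",K,[plane(n,k[n],.13) for n in k])
hsv=cv2.cvtColor(r["top"].copy(),cv2.COLOR_RGB2HSV)
# grip: dark brown
im=r["top"];pts=[]
for v in range(266,310,4):
    row=im[v,235:268].astype(int);print(v,''.join('%4d'%x for x in row[:,0])) if v in(270,290) else 0
a=plane("top",(317,84),.062);b=plane("top",(345,211),.062);d=a-b;print("bed edge yaw",np.arctan2(d[1],d[0]),np.linalg.norm(d))
a=plane("top",(205,100),.08);d=a-K;print("pivot yaw",np.arctan2(d[1],d[0]),np.linalg.norm(d))
b=plane("top",(256,312),.082);d=K-b;print("grip yaw",np.arctan2(d[1],d[0]),np.linalg.norm(d[:2]))
R=Ro.from_rotvec(monitor.state()["ee_rot"]).as_matrix();print(R.round(3))
E
```

```text
Traceback (most recent call last):
  File "h.py", line 15, in dark
    i=1+s[1:,4].argmax();return c[i],s[i]
        ~~~~~~~~~~~~~~^^
ValueError: attempt to get argmax of an empty sequence
```

```bash
python3 - <<'E'
from h import *
r={n:cv2.imread(f"pics/{n}0.png")[:,:,::-1] for n in("side","top")}
k={}
for n,uv,th in(("side",(293,236),70),("top",(238,233),45)):
    k[n],s=dark(r[n],uv,10,th);print(n,k[n],s)
K=tri([ray(n,k[n]) for n in k]);print("knob",K,[plane(n,k[n],.13) for n in k])
a=plane("top",(317,84),.062);b=plane("top",(345,211),.062);d=a-b;print("bed edge yaw",np.arctan2(d[1],d[0]),np.linalg.norm(d))
a=plane("top",(205,100),.08);d=a-K;print("pivot yaw",np.arctan2(d[1],d[0]),np.linalg.norm(d))
b=plane("top",(256,312),.082);d=K-b;print("grip yaw",np.arctan2(d[1],d[0]),np.linalg.norm(d[:2]))
R=Ro.from_rotvec(monitor.state()["ee_rot"]).as_matrix();print(R.round(3))
E
```

```text
Traceback (most recent call last):
  File "h.py", line 15, in dark
    i=1+s[1:,4].argmax();return c[i],s[i]
        ~~~~~~~~~~~~~~^^
ValueError: attempt to get argmax of an empty sequence
```

```bash
python3 - <<'E'
from h import *
for n,(u,v) in(("side",(293,236)),("top",(238,233))):
    i=cv2.imread(f"pics/{n}0.png").max(2);print(n,i.shape);print(i[v-9:v+10,u-9:u+10])
E
```

```text
side (420, 560)
[[145 144 145 149 146 147 148 144 146 134 148 162 166 160 150 123  95  97
   99]
 [143 144 145 144 140 139 141 145 142 132 150 164 165 157 145 117  95  95
   95]
 [145 143 142 143 142 131 134 136 126 133 153 164 165 152 137 110  97  95
   94]
 [144 144 140 146 143 142 139 113 106 113 140 146 163 153 129 103  96  98
   97]
 [143 142 143 144 141 114  95  89  92  90  97 100 129 149 125  94  94  97
   96]
 [143 144 142 141 123  88  84  84  86  84  82  80  88 117 118  94  99  98
   98]
 [145 144 146 137  91  79  82  85  85  85  83  83  82  87  97 102  96  97
  103]
 [142 140 144 123  85  84  85  90  88  85  86  83  80  78  88 137 134 132
   96]
 [142 147 137  97  83  82  87  92  95  87  84  83  83  79  90 134 149 146
   95]
 [143 145 138  88  79  83  86  86  92  88  81  87  82  79  81 100 106 104
   98]
 [135 134 141  90  84  85  86  85  87  85  86  82  80  78  82  93  98  95
  101]
 [145 144 145 104  83  81  86  83  85  86  82  82  83  79  82  89  88  91
  100]
 [147 147 157 146  82  81  81  84  85  81  82  84  83  82  88  94  93 103
  103]
 [150 149 158 156  89  80  80  
[... 1310 characters left out ...]
  42  41  39  34  36  30  30  40  80 102 108
  106]
 [202 202 194 126  59  31  33  35  32  37  32  34  29  32  55  97 107 109
  111]
 [199 197 193 150  95  52  30  30  32  38  26  29  20  41  79 102 109 107
  110]
 [197 198 195 188 142  86  48  36  35  35  33  31  39  67  96 110 108 107
  110]
 [196 196 196 196 181 143 103  78  62  59  68  79  73  89 102 102 104 105
  104]
 [199 200 202 195 188 180 176 151 128 119 138 153 123 102 108 104  99  95
   96]
 [201 201 196 187 183 186 177 168 169 169 170 142 115  95  98 103 100 103
  102]
 [199 193 179 175 180 179 159 146 143 148 169 175 165 121  99  99 100  91
   90]
 [190 186 155 146 144 154 172 173 169 165 169 166 147 125  98  88  88  79
   81]]
```

```bash
python3 - <<'E'
from h import *
k={"side":(292.6,236),"top":(238,232.7)}
K=tri([ray(n,k[n]) for n in k]);print("knob",K,[plane(n,k[n],.13) for n in k])
a=plane("top",(317,84),.062);b=plane("top",(345,211),.062);d=a-b;print("bed edge yaw",np.arctan2(d[1],d[0]),np.linalg.norm(d))
a=plane("top",(205,100),.08);d=a-K;print("pivot yaw",np.arctan2(d[1],d[0]),np.linalg.norm(d))
b=plane("top",(256,312),.082);d=K-b;print("grip yaw",np.arctan2(d[1],d[0]),np.linalg.norm(d[:2]))
R=Ro.from_rotvec(monitor.state()["ee_rot"]).as_matrix();print(R.round(3))
E
```

```text
knob [0.50045162 0.04777055 0.12852165] [array([0.50036279, 0.04892862, 0.13      ]), array([0.49998494, 0.04755599, 0.13      ])]
bed edge yaw 0.1793877122138262 0.2745807526525075
pivot yaw 0.25626211263992693 0.2895774797548386
grip yaw 0.2032967748049294 0.14898947827846945
[[-0.911  0.412 -0.001]
 [ 0.412  0.911 -0.001]
 [ 0.    -0.001 -1.   ]]
```

Emit:
{"api": "move_arm", "payload": {
  "deltas": [
    {"linear": [-4.2, -2.6, 0], "delta_rot": [0, 0, -0.126]},
    {"linear": [-8.4, -5.2, 0], "delta_rot": [0, 0, -0.252]},
    {"linear": [-12.6, -7.8, 0], "delta_rot": [0, 0, -0.378]},
    {"linear": [-16.8, -10.4, 0], "delta_rot": [0, 0, -0.504]},
    {"linear": [-21, -13, 0], "delta_rot": [0, 0, -0.629]}
  ],
  "grip": 1
}}

```text
time: 0.6
tcp_pos: [0.3494, 0.28, 0.2097]
ee_rot: [0.305, -3.127, 0.0]
contact_force: [-0.2, -0.5, 0.7]
opening: 0.999
grip_force: 0.0
```

```bash
cat > go.py <<'E'
from h import *
import sys
s=monitor.state();R=Ro.from_rotvec(s["ee_rot"]).as_matrix()
t=np.array(eval(sys.argv[1]));psi=float(sys.argv[2])
Rt=np.c_[[-np.cos(psi),-np.sin(psi),0],[-np.sin(psi),np.cos(psi),0],[0,0,-1]]
print(s["time"],s["tcp_pos"].round(4),s["contact_force"].round(1),s["opening"],"lin cm",(R.T@(t-s["tcp_pos"])*100).round(2),"rot",Ro.from_matrix(R.T@Rt).as_rotvec().round(3))
E
python3 go.py "[.5,.048,.209]" .205
```

```text
0.6 [0.3494 0.28   0.2097] [-0.2 -0.5  0.7] 0.9991215532302137 lin cm [-10.29 -25.67   0.07] rot [-0.   -0.   -0.01]
```

Emit:
{"api": "move_arm", "payload": {
  "deltas": [
    {"linear": [-1.9, -4.6, 0], "delta_rot": [0, 0, 0]},
    {"linear": [-3.8, -9.2, 0], "delta_rot": [0, 0, 0]},
    {"linear": [-5.7, -13.8, 0], "delta_rot": [0, 0, 0]},
    {"linear": [-7.6, -18.4, 0], "delta_rot": [0, 0, 0]},
    {"linear": [-9.0, -22.5, 0], "delta_rot": [0, 0, 0]}
  ]
}}

```text
time: 1.1
tcp_pos: [0.4804, 0.0755, 0.2096]
ee_rot: [0.296, -3.127, 0.0]
contact_force: [0.4, 0.6, -0.5]
opening: 1.0
grip_force: 0.0
```

Emit:
{"api": "move_arm", "payload": {
  "deltas": [
    {"linear": [-0.7, -2.5, 0], "delta_rot": [0, 0, 0]},
    {"linear": [-0.7, -2.5, 0], "delta_rot": [0, 0, 0]},
    {"linear": [-0.7, -2.5, 0], "delta_rot": [0, 0, 0]}
  ]
}}

```text
time: 1.4
tcp_pos: [0.491, 0.0545, 0.2095]
ee_rot: [0.296, -3.127, -0.001]
contact_force: [-0.8, 0.3, 0.1]
opening: 1.002
grip_force: 0.0
```

```bash
python3 go.py "[.5,.048,.123]" .205; python3 - <<'E'
from h import *
cv2.imwrite("pics/w1.png",imaging.capture("wrist")[:,:,::-1])
E
```

```text
1.4 [0.491  0.0545 0.2095] [-0.8  0.3  0.1] 1.0017562740325432 lin cm [-0.78 -0.81  8.65] rot [ 0.001 -0.001 -0.016]
```

View pics/w1.png

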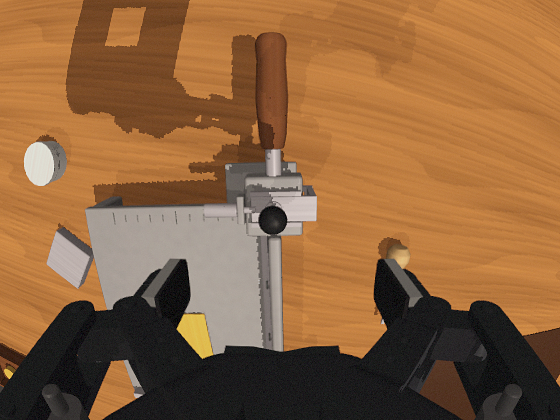

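Wrist view: knob at (272.5,220), grip axis (271,40)–(272,140), arm bar about (275,250–345); the fingers straddle the line cleanly.

```bash
cat >> h.py <<'E'
def wplane(uv,z):
    s=monitor.state();c=imaging.calibration("wrist");K=c["K"];H=c["hand_eye"]
    p=np.array([(uv[0]-K[0,2])/K[0,0],(uv[1]-K[1,2])/K[1,1]]);r=np.hypot(*p)
    d=np.r_[p/r*np.sin(r),np.cos(r)];R=Ro.from_rotvec(s["ee_rot"]).as_matrix()
    o=R@H[:3,3]+s["tcp_pos"];d=R@H[:3,:3]@d;return o+d*(z-o[2])/d[2]
E
python3 - <<'E'
from h import *
i=cv2.imread("pics/w1.png");c,s=dark(i,(272,220),20,60);print(c,s)
print("knob",wplane(c,.13))
g=(i[:,:,2].astype(int)-i[:,:,0]>25)&(i.max(2)<140)
P=[]
for v in range(50,140,6):
    x=np.flatnonzero(g[v,250:295])+250;P.append(wplane((((x.min()+x.max())/2),v),.082)[:2])
P=np.array(P);f=np.polyfit(P[:,0],P[:,1],1);print("grip yaw",np.arctan(f[0]))
k=wplane(c,.13);print("perp off of knob from grip axis mm",1000*(k[1]-np.polyval(f,k[0])))
a,b=wplane((88,209),.062),wplane((258,207),.062);d=b-a;print("bed front yaw",np.arctan2(-d[0],d[1]))
E
python3 go.py "[.5,.048,.123]" .205
```

```text
[272.2562396  219.68552413] [259 206  28  29 601]
knob [0.49895377 0.04894924 0.13      ]
grip yaw 0.19431611251317651
perp off of knob from grip axis mm 4.197011800217456
bed front yaw 0.19965143549091557
1.45 [0.4908 0.0551 0.2097] [-0.3  0.7  0.2] 0.9992041388986147 lin cm [-0.77 -0.88  8.67] rot [ 0.001 -0.001 -0.015]
```

Emit:
{"api": "move_arm", "payload": {
  "deltas": [
    {"linear": [-0.75, -0.85, 0], "delta_rot": [0, 0, -0.007]},
    {"linear": [-0.75, -0.85, 2.5], "delta_rot": [0, 0, -0.007]},
    {"linear": [-0.75, -0.85, 4.5], "delta_rot": [0, 0, -0.007]},
    {"linear": [-0.75, -0.85, 6.0], "delta_rot": [0, 0, -0.007]},
    {"linear": [-0.75, -0.85, 6.0], "delta_rot": [0, 0, -0.007]}
  ]
}}

```text
time: 1.95
tcp_pos: [0.4991, 0.0482, 0.1477]
ee_rot: [0.311, -3.122, -0.001]
contact_force: [-0.6, -0.2, 0.8]
opening: 1.001
grip_force: 0.0
```

```bash
python3 - <<'E'
from h import *
i=imaging.capture("wrist")[:,:,::-1];cv2.imwrite("pics/w2.png",i)
E
python3 go.py "[.4995,.0484,.123]" .197
```

```text
2.0 [0.4998 0.0481 0.1495] [-0.4 -0.2  0.8] 0.9990488072693386 lin cm [0.02 0.04 2.65] rot [ 0.    -0.002  0.001]
```

View pics/w2.png

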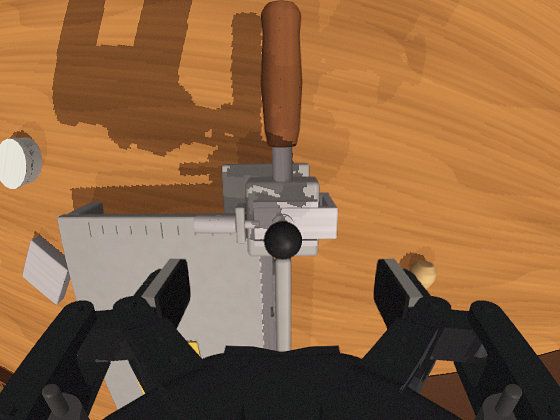

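Knob at (283,240), centred between the fingers (187…375); barrel on the left is well below. Descending.

Emit:
{"api": "move_arm", "payload": {
  "deltas": [
    {"linear": [0, 0.04, 1.0], "delta_rot": [0, 0, 0]},
    {"linear": [0, 0.04, 2.0], "delta_rot": [0, 0, 0]},
    {"linear": [0, 0.04, 2.6], "delta_rot": [0, 0, 0]},
    {"linear": [0, 0.04, 2.6], "delta_rot": [0, 0, 0]}
  ]
}}

```text
time: 2.4
tcp_pos: [0.4995, 0.048, 0.1228]
ee_rot: [0.308, -3.125, -0.0]
contact_force: [-0.1, 0.5, 1.5]
opening: 0.999
grip_force: 0.0
```

```bash
python3 - <<'E'
from h import *
i=imaging.capture("wrist")[:,:,::-1];c,s=dark(i,(286,256),22,60);print(c,s)
print("knob",wplane(c,.13))
E
python3 go.py "[.4995,.0484,.123]" .197
```

```text
[283.08637379 255.5018615 ] [ 264  235   41   43 1343]
knob [0.49950982 0.04841173 0.13      ]
2.45 [0.4998 0.048  0.1236] [0.5 0.4 0.7] 0.9990271988099922 lin cm [0.03 0.05 0.06] rot [ 0.    -0.001 -0.   ]
```

Aligned to within a millimetre; closing.

Emit:
{"api": "move_arm", "payload": {
  "deltas": [
    {"linear": [0, 0.05, 0], "delta_rot": [0, 0, 0]},
    {"linear": [0, 0.05, 0], "delta_rot": [0, 0, 0]},
    {"linear": [0, 0.05, 0], "delta_rot": [0, 0, 0]},
    {"linear": [0, 0.05, 0], "delta_rot": [0, 0, 0]},
    {"linear": [0, 0.05, 0], "delta_rot": [0, 0, 0]}
  ],
  "grip": 0
}}

```text
time: 2.95
tcp_pos: [0.5001, 0.0485, 0.1241]
ee_rot: [-0.308, 3.126, 0.0]
contact_force: [-0.2, 0.5, 0.4]
opening: 0.14
grip_force: 0.0
```

Emit:
{"api": "move_arm", "payload": {
  "deltas": [
    {"linear": [0, 0, 0], "delta_rot": [0, 0, 0]},
    {"linear": [0, 0, 0], "delta_rot": [0, 0, 0]},
    {"linear": [0, 0, 0], "delta_rot": [0, 0, 0]}
  ]
}}

```text
time: 3.25
tcp_pos: [0.5, 0.0485, 0.124]
ee_rot: [-0.308, 3.126, 0.0]
contact_force: [-0.1, -0.6, 0.2]
opening: 0.001
grip_force: 0.0
```

The gripper shut with nothing in it; looking.

```bash
python3 - <<'E'
from h import *
a=imaging.capture("wrist")[:,:,::-1];cv2.imwrite("pics/w3.png",a)
b=imaging.capture("side")[:,:,::-1][180:300,210:390];c=imaging.capture("top")[:,:,::-1][170:290,170:330]
cv2.imwrite("pics/st3.png",np.vstack([cv2.resize(b,(450,300)),cv2.resize(c,(450,300))]))
E
python3 go.py "[.4995,.0484,.123]" .197
```

```text
3.4 [0.5    0.0485 0.124 ] [-0.2 -0.3  1.1] -0.00010304247373245938 lin cm [ 0.05 -0.    0.1 ] rot [ 0.  0. -0.]
```

View pics/w3.png

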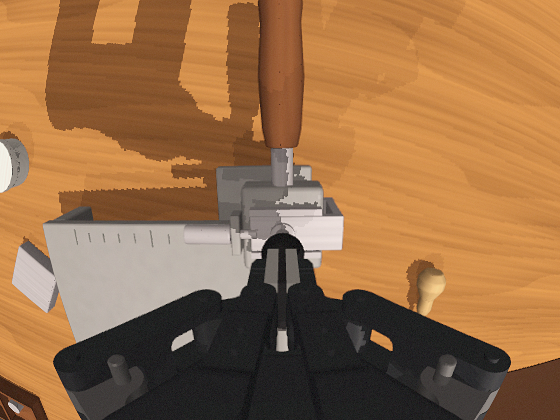

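View pics/st3.png

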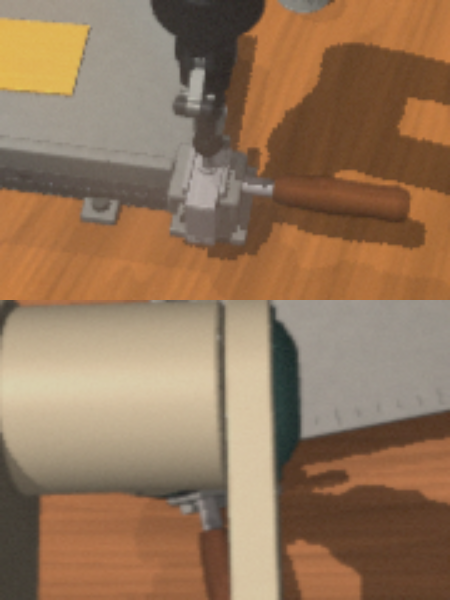

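Wrist: the closed fingers stand at (265–300, 248+), the knob peeks out at about (283,243) on the robot side. Enlarging.

```bash
python3 - <<'E'
from h import *
a=cv2.imread("pics/w3.png")[215:365,205:365];cv2.imwrite("pics/w3z.png",cv2.resize(cv2.convertScaleAbs(a,alpha=2,beta=20),(640,600),interpolation=2))
E
```

```text
(no output)
```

View pics/w3z.png

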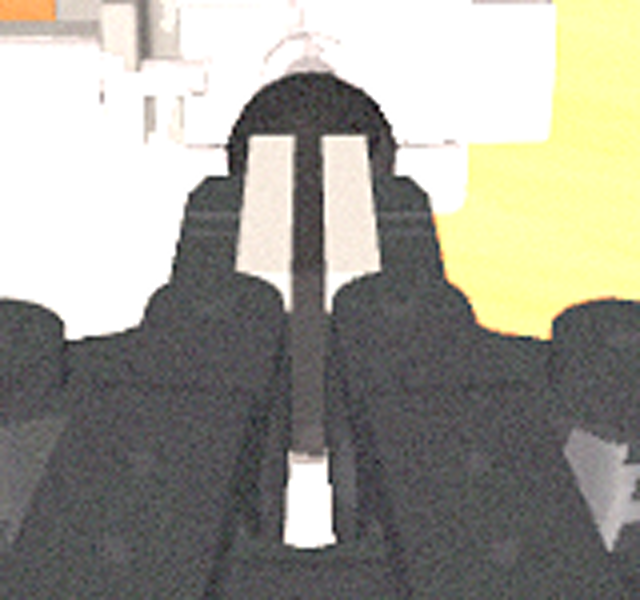

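The fingers closed just above the knob. From the wrist view the real pads sit about 36 mm farther back than stated: open tips come out 34 mm behind the TCP in w2, shut tips about 22 mm behind in w3. I'll check this with the side camera while reopening.

Emit:
{"api": "move_arm", "payload": {
  "deltas": [
    {"linear": [0, 0, 0], "delta_rot": [0, 0, 0]},
    {"linear": [0, 0, 0], "delta_rot": [0, 0, 0]},
    {"linear": [0, 0, 0], "delta_rot": [0, 0, 0]},
    {"linear": [0, 0, 0], "delta_rot": [0, 0, 0]},
    {"linear": [0, 0, 0], "delta_rot": [0, 0, 0]}
  ],
  "grip": 1
}}

```text
time: 3.9
tcp_pos: [0.5, 0.0485, 0.124]
ee_rot: [-0.308, 3.126, 0.0]
contact_force: [0.4, 0.1, -0.6]
opening: 0.847
grip_force: 0.0
```

Emit:
{"api": "move_arm", "payload": {
  "deltas": [
    {"linear": [0, 0, 0], "delta_rot": [0, 0, 0]},
    {"linear": [0, 0, 0], "delta_rot": [0, 0, 0]},
    {"linear": [0, 0, 1.0], "delta_rot": [0, 0, 0]},
    {"linear": [0, 0, 2.0], "delta_rot": [0, 0, 0]},
    {"linear": [0, 0, 2.0], "delta_rot": [0, 0, 0]}
  ]
}}

```text
time: 4.4
tcp_pos: [0.4987, 0.0485, 0.1016]
ee_rot: [0.308, -3.123, -0.001]
contact_force: [-0.7, 0.0, -0.6]
opening: 0.999
grip_force: 0.0
```

```bash
python3 - <<'E'
from h import *
a=imaging.capture("wrist")[:,:,::-1];b=imaging.capture("side")[:,:,::-1]
z=np.hstack([cv2.resize(a[200:350,150:410],(520,300),interpolation=2)]);y=cv2.resize(b[170:290,190:400],(525,300),interpolation=2)
cv2.imwrite("pics/c4.png",np.vstack([z,y[:,:520]]))
c,s=dark(a,(283,270),30,60);print(c,s,"knob",wplane(c,.13))
for uv in((289,227),(292,226)):
    o,d=ray("side",uv);print("tip shut z at y=.048",o+d*(.048-o[1])/d[1])
E
python3 go.py "[.4995,.0484,.086]" .197
```

```text
[281.83537264 275.25361513] [ 258  251   48   49 1798] knob [0.50081019 0.04848212 0.13      ]
tip shut z at y=.048 [0.50786909 0.048      0.1521103 ]
tip shut z at y=.048 [0.50190938 0.048      0.15753188]
4.5 [0.4997 0.0485 0.1034] [ 1.  -0.4  0. ] 1.0025192841419153 lin cm [ 0.01 -0.    1.74] rot [ 0.    -0.001 -0.   ]
```

View pics/c4.png

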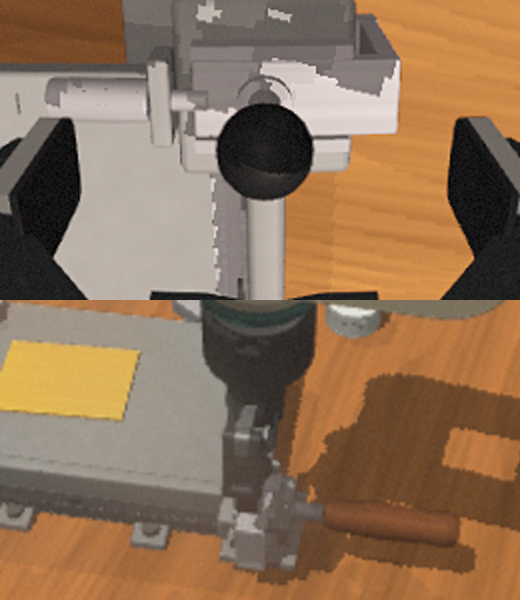

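Top half (wrist): the knob lies between the open pads at about their tips' level. Lower half (side): fingers straddle it with nothing touched. Going down 1.75 cm more, then closing.

Emit:
{"api": "move_arm", "payload": {
  "deltas": [
    {"linear": [0, 0, 0.8], "delta_rot": [0, 0, 0]},
    {"linear": [0, 0, 1.5], "delta_rot": [0, 0, 0]},
    {"linear": [0, 0, 1.75], "delta_rot": [0, 0, 0]},
    {"linear": [0, 0, 1.75], "delta_rot": [0, 0, 0]}
  ]
}}

```text
time: 4.9
tcp_pos: [0.4996, 0.0485, 0.0858]
ee_rot: [0.308, -3.125, -0.0]
contact_force: [0.4, 0.1, 0.4]
opening: 1.0
grip_force: 0.0
```

Emit:
{"api": "move_arm", "payload": {
  "deltas": [
    {"linear": [0, 0, 0], "delta_rot": [0, 0, 0]},
    {"linear": [0, 0, 0], "delta_rot": [0, 0, 0]},
    {"linear": [0, 0, 0], "delta_rot": [0, 0, 0]},
    {"linear": [0, 0, 0], "delta_rot": [0, 0, 0]},
    {"linear": [0, 0, 0], "delta_rot": [0, 0, 0]}
  ],
  "grip": 0
}}

```text
time: 5.4
tcp_pos: [0.5001, 0.0489, 0.0869]
ee_rot: [-0.309, 3.126, 0.001]
contact_force: [-1.1, 2.8, 1.8]
opening: 0.233
grip_force: 58.4
```

Emit:
{"api": "move_arm", "payload": {
  "deltas": [
    {"linear": [0, 0, 0], "delta_rot": [0, 0, 0]},
    {"linear": [0, 0, 0], "delta_rot": [0, 0, 0]}
  ]
}}

```text
time: 5.6
tcp_pos: [0.5001, 0.0488, 0.0869]
ee_rot: [-0.309, 3.126, 0.001]
contact_force: [-1.9, 2.9, 5.0]
opening: 0.234
grip_force: 58.5
```

Gripping 58 N, but the opening is 20 mm against a 23 mm knob; checking where the pads hold it.

```bash
python3 - <<'E'
from h import *
a=imaging.capture("wrist")[:,:,::-1];b=imaging.capture("side")[:,:,::-1]
z=cv2.resize(cv2.convertScaleAbs(a[215:365,205:365],alpha=1.8,beta=20),(480,450),interpolation=2);y=cv2.resize(b[190:280,260:330],(300,386),interpolation=2)
o=np.zeros((450,780,3),np.uint8);o[:,:480]=z;o[:386,480:]=y
cv2.imwrite("pics/c5.png",o);print(monitor.state())
E
```

```text
{'time': 5.7, 'joint_positions': array([ 2.34044176e-02,  6.48805576e-02,  1.63663095e+00,  6.45423842e-04,
        1.43967113e+00, -1.74428938e+00]), 'qvel': array([ 0.00083517, -0.0002561 , -0.00039798,  0.00028409, -0.00136448,
       -0.00104028]), 'effort': array([-1.68869410e+00, -3.44396460e+01, -3.27834785e+01, -8.65766443e-01,
       -6.43784702e-01, -7.20992364e-03]), 'tcp_pos': array([0.50008399, 0.04880946, 0.08688982]), 'ee_rot': array([-3.08609848e-01,  3.12593878e+00,  9.53897860e-04]), 'contact_force': array([-2.18444775,  2.61563454,  6.62209225]), 'ft_torque': array([0.54072213, 0.45267018, 0.031089  ]), 'grip_force': 58.55052351951599, 'opening': 0.2342924024331162}
```

View pics/c5.png

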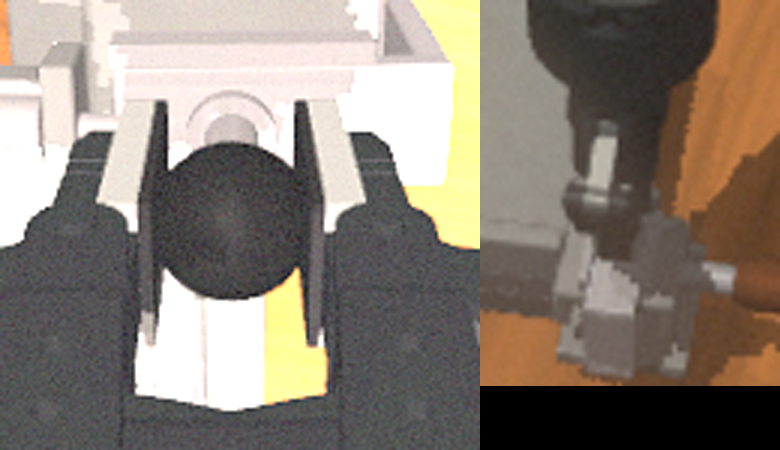

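Pads span the knob's middle squarely. Now pulling the latch to tool +y (away from the bed).

Emit:
{"api": "move_arm", "payload": {
  "deltas": [
    {"linear": [0, 0.2, 0], "delta_rot": [0, 0, 0]},
    {"linear": [0, 0.45, 0], "delta_rot": [0, 0, 0]},
    {"linear": [0, 0.7, 0], "delta_rot": [0, 0, 0]},
    {"linear": [0, 0.95, 0], "delta_rot": [0, 0, 0]},
    {"linear": [0, 1.15, 0], "delta_rot": [0, 0, 0]}
  ]
}}

```text
time: 6.2
tcp_pos: [0.4981, 0.0584, 0.0869]
ee_rot: [-0.307, 3.126, -0.005]
contact_force: [-0.9, -6.7, 5.2]
opening: 0.232
grip_force: 58.8
```

Emit:
{"api": "move_arm", "payload": {
  "deltas": [
    {"linear": [0, 0.15, 0], "delta_rot": [0, 0, 0]},
    {"linear": [0, 0.25, 0], "delta_rot": [0, 0, 0]},
    {"linear": [0, 0.25, 0], "delta_rot": [0, 0, 0]}
  ]
}}

```text
time: 6.5
tcp_pos: [0.4976, 0.0607, 0.0869]
ee_rot: [-0.307, 3.126, -0.005]
contact_force: [-1.2, -7.1, 5.5]
opening: 0.235
grip_force: 58.8
```

```bash
python3 go.py "[.5001,.0488,.0869]" .197;python3 -c "
from h import *
print(monitor.state())
for t in np.linspace(0,.353,9): print(t.round(3),(290*(1-np.cos(t))+50*np.sin(t)).round(1),(290*np.sin(t)-50*(1-np.cos(t))).round(1))"
```

```text
6.5 [0.4976 0.0607 0.0869] [-1.2 -7.1  5.5] 0.23487150250462227 lin cm [-0.01 -1.22  0.  ] rot [-0.003  0.    -0.001]
{'time': 6.5, 'joint_positions': array([ 0.04956042,  0.06154568,  1.64008879, -0.00307202,  1.43911866,
       -1.71636941]), 'qvel': array([-1.69673072e-03,  2.89885396e-04, -7.66985437e-04,  5.88246701e-05,
       -7.38419619e-04, -1.41554285e-03]), 'effort': array([ 3.51884365e+00, -3.40206599e+01, -3.22377169e+01,  1.74831010e+00,
       -4.61634491e-01,  3.39085073e-02]), 'tcp_pos': array([0.49762704, 0.06070856, 0.0869068 ]), 'ee_rot': array([-0.30658954,  3.12589728, -0.00484071]), 'contact_force': array([-1.15778972, -7.14247641,  5.49470076]), 'ft_torque': array([-1.07138368,  0.23634445,  0.00763392]), 'grip_force': 58.833911418914795, 'opening': 0.23487150250462227}
0.0 0.0 0.0
0.044 2.5 12.7
0.088 5.5 25.4
0.132 9.1 37.8
0.176 13.3 50.1
0.221 18.0 62.3
0.265 23.2 74.1
0.309 28.9 85.8
0.353 35.2 97.2
```

Emit:
{"api": "move_arm", "payload": {
  "deltas": [
    {"linear": [0, 0.08, 0], "delta_rot": [0, 0, 0]},
    {"linear": [0, 0.15, 0], "delta_rot": [0, 0, 0]},
    {"linear": [0, 0.15, 0], "delta_rot": [0, 0, 0]}
  ]
}}

```text
time: 6.8
tcp_pos: [0.4973, 0.062, 0.0869]
ee_rot: [-0.306, 3.126, -0.005]
contact_force: [-0.6, -7.4, 5.1]
opening: 0.233
grip_force: 58.8
```

```bash
python3 - <<'E'
import numpy as np
from scipy.interpolate import CubicSpline
N=45;s=np.arange(N+1)/N;t=.353*(10*s**3-15*s**4+6*s**5)
x=(29*(1-np.cos(t))+5*np.sin(t));z=29*np.sin(t)-5*(1-np.cos(t))
for i in range(0,N,5): print([[round(-(x[j]-x[i]),2),0,round(-(z[j]-z[i]),2)] for j in range(i+1,i+6)])
E
```

```text
[[np.float64(-0.0), 0, np.float64(-0.0)], [np.float64(-0.0), 0, np.float64(-0.01)], [np.float64(-0.0), 0, np.float64(-0.03)], [np.float64(-0.01), 0, np.float64(-0.06)], [np.float64(-0.02), 0, np.float64(-0.12)]]
[[np.float64(-0.01), 0, np.float64(-0.08)], [np.float64(-0.03), 0, np.float64(-0.18)], [np.float64(-0.06), 0, np.float64(-0.31)], [np.float64(-0.09), 0, np.float64(-0.47)], [np.float64(-0.12), 0, np.float64(-0.66)]]
[[np.float64(-0.04), 0, np.float64(-0.22)], [np.float64(-0.1), 0, np.float64(-0.46)], [np.float64(-0.16), 0, np.float64(-0.73)], [np.float64(-0.23), 0, np.float64(-1.03)], [np.float64(-0.3), 0, np.float64(-1.35)]]
[[np.float64(-0.09), 0, np.float64(-0.34)], [np.float64(-0.18), 0, np.float64(-0.7)], [np.float64(-0.29), 0, np.float64(-1.08)], [np.float64(-0.41), 0, np.float64(-1.47)], [np.float64(-0.53), 0, np.float64(-1.87)]]
[[np.float64(-0.13), 0, np.float64(-0.4)], [np.float64(-0.27), 0, np.float64(-0.81)], [np.float64(-0.42), 0, np.float64(-1.22)], [np.float64(-0.57), 0, np.float64(-1.62)], [np.float64(-0.73), 0, np.float64(-2.02)]]
[[np.float64(-0.16), 0, np.float64(-0.39)], [np.float64(-0.32), 0, np.float64(-0.76)], [np.float64(-0.48), 0, np.float64(-1.12)], [np.float64(-0.63), 0, np.float64(-1.46)], [np.float64(-0.79), 0, np.float64(-1.77)]]
[[np.float64(-0.15), 0, np.float64(-0.3)], [np.float64(-0.28), 0, np.float64(-0.57)], [np.float64(-0.41), 0, np.float64(-0.82)], [np.float64(-0.53), 0, np.float64(-1.04)], [np.float64(-0.63), 0, np.float64(-1.23)]]
[[np.float64(-0.09), 0, np.float64(-0.17)], [np.float64(-0.17), 0, np.float64(-0.31)], [np.float64(-0.24), 0, np.float64(-0.43)], [np.float64(-0.29), 0, np.float64(-0.52)], [np.float64(-0.33), 0, np.float64(-0.59)]]
[[np.float64(-0.03), 0, np.float64(-0.05)], [np.float64(-0.05), 0, np.float64(-0.08)], [np.float64(-0.06), 0, np.float64(-0.1)], [np.float64(-0.06), 0, np.float64(-0.1)], [np.float64(-0.06), 0, np.float64(-0.1)]]
```

Emit:
{"api": "move_arm", "payload": {
  "deltas": [
    {"linear": [0, 0, -0.02], "delta_rot": [0, 0, 0]},
    {"linear": [-0.01, 0, -0.06], "delta_rot": [0, 0, 0]},
    {"linear": [-0.02, 0, -0.12], "delta_rot": [0, 0, 0]},
    {"linear": [-0.03, 0, -0.2], "delta_rot": [0, 0, 0]},
    {"linear": [-0.05, 0, -0.3], "delta_rot": [0, 0, 0]}
  ]
}}

```text
time: 7.3
tcp_pos: [0.4971, 0.0621, 0.0873]
ee_rot: [0.306, -3.125, 0.005]
contact_force: [5.4, -6.8, -11.3]
opening: 0.235
grip_force: 58.9
```

Emit:
{"api": "move_arm", "payload": {
  "deltas": [
    {"linear": [-0.03, 0, -0.13], "delta_rot": [0, 0, 0]},
    {"linear": [-0.06, 0, -0.28], "delta_rot": [0, 0, 0]},
    {"linear": [-0.09, 0, -0.45], "delta_rot": [0, 0, 0]}
  ]
}}

```text
time: 7.6
tcp_pos: [0.4977, 0.0623, 0.0914]
ee_rot: [0.306, -3.124, 0.005]
contact_force: [5.9, -7.1, -10.8]
opening: 0.231
grip_force: 58.9
```

Force steady (≈11 N) while rising, so the arm is free. Continuing along the arc.

Emit:
{"api": "move_arm", "payload": {
  "deltas": [
    {"linear": [-0.04, 0, -0.22], "delta_rot": [0, 0, 0]},
    {"linear": [-0.1, 0, -0.46], "delta_rot": [0, 0, 0]},
    {"linear": [-0.16, 0, -0.73], "delta_rot": [0, 0, 0]},
    {"linear": [-0.23, 0, -1.03], "delta_rot": [0, 0, 0]},
    {"linear": [-0.3, 0, -1.35], "delta_rot": [0, 0, 0]}
  ]
}}

```text
time: 8.1
tcp_pos: [0.5004, 0.0628, 0.1046]
ee_rot: [0.306, -3.123, 0.005]
contact_force: [5.3, -6.5, -11.3]
opening: 0.229
grip_force: 58.9
```

Emit:
{"api": "move_arm", "payload": {
  "deltas": [
    {"linear": [-0.09, 0, -0.34], "delta_rot": [0, 0, 0]},
    {"linear": [-0.18, 0, -0.7], "delta_rot": [0, 0, 0]},
    {"linear": [-0.29, 0, -1.08], "delta_rot": [0, 0, 0]},
    {"linear": [-0.41, 0, -1.47], "delta_rot": [0, 0, 0]},
    {"linear": [-0.53, 0, -1.87], "delta_rot": [0, 0, 0]}
  ]
}}

```text
time: 8.6
tcp_pos: [0.5052, 0.0638, 0.1229]
ee_rot: [0.306, -3.121, 0.005]
contact_force: [2.2, -7.0, -11.5]
opening: 0.23
grip_force: 58.9
```

Emit:
{"api": "move_arm", "payload": {
  "deltas": [
    {"linear": [-0.13, 0, -0.4], "delta_rot": [0, 0, 0]},
    {"linear": [-0.27, 0, -0.81], "delta_rot": [0, 0, 0]},
    {"linear": [-0.42, 0, -1.22], "delta_rot": [0, 0, 0]},
    {"linear": [-0.57, 0, -1.62], "delta_rot": [0, 0, 0]},
    {"linear": [-0.73, 0, -2.02], "delta_rot": [0, 0, 0]}
  ]
}}

```text
time: 9.1
tcp_pos: [0.5113, 0.065, 0.1428]
ee_rot: [0.305, -3.118, 0.005]
contact_force: [-5.8, -9.6, -8.2]
opening: 0.236
grip_force: 58.9
```

Emit:
{"api": "move_arm", "payload": {
  "deltas": [
    {"linear": [-0.16, 0, -0.39], "delta_rot": [0, 0, 0]},
    {"linear": [-0.32, 0, -0.76], "delta_rot": [0, 0, 0]},
    {"linear": [-0.48, 0, -1.12], "delta_rot": [0, 0, 0]},
    {"linear": [-0.63, 0, -1.46], "delta_rot": [0, 0, 0]},
    {"linear": [-0.79, 0, -1.77], "delta_rot": [0, 0, 0]}
  ]
}}

```text
time: 9.6
tcp_pos: [0.5199, 0.0666, 0.1606]
ee_rot: [0.304, -3.12, 0.005]
contact_force: [18.9, -2.7, -18.9]
opening: 0.229
grip_force: 59.3
```

Emit:
{"api": "move_arm", "payload": {
  "deltas": [
    {"linear": [-0.15, 0, -0.3], "delta_rot": [0, 0, 0]},
    {"linear": [-0.28, 0, -0.57], "delta_rot": [0, 0, 0]},
    {"linear": [-0.41, 0, -0.82], "delta_rot": [0, 0, 0]},
    {"linear": [-0.53, 0, -1.04], "delta_rot": [0, 0, 0]},
    {"linear": [-0.63, 0, -1.23], "delta_rot": [0, 0, 0]}
  ]
}}

```text
time: 10.1
tcp_pos: [0.5283, 0.0684, 0.1725]
ee_rot: [0.305, -3.125, 0.004]
contact_force: [13.7, -4.6, -17.2]
opening: 0.232
grip_force: 59.3
```

Emit:
{"api": "move_arm", "payload": {
  "deltas": [
    {"linear": [-0.09, 0, -0.17], "delta_rot": [0, 0, 0]},
    {"linear": [-0.17, 0, -0.31], "delta_rot": [0, 0, 0]},
    {"linear": [-0.24, 0, -0.43], "delta_rot": [0, 0, 0]},
    {"linear": [-0.29, 0, -0.52], "delta_rot": [0, 0, 0]},
    {"linear": [-0.33, 0, -0.59], "delta_rot": [0, 0, 0]}
  ]
}}

```text
time: 10.6
tcp_pos: [0.5311, 0.069, 0.1781]
ee_rot: [0.305, -3.124, 0.004]
contact_force: [11.9, -6.5, -16.1]
opening: 0.234
grip_force: 59.3
```

Emit:
{"api": "move_arm", "payload": {
  "deltas": [
    {"linear": [-0.03, 0, -0.05], "delta_rot": [0, 0, 0]},
    {"linear": [-0.05, 0, -0.09], "delta_rot": [0, 0, 0]},
    {"linear": [-0.06, 0, -0.11], "delta_rot": [0, 0, 0]},
    {"linear": [-0.06, 0, -0.11], "delta_rot": [0, 0, 0]},
    {"linear": [-0.06, 0, -0.11], "delta_rot": [0, 0, 0]}
  ]
}}

```text
time: 11.1
tcp_pos: [0.5317, 0.0691, 0.1792]
ee_rot: [0.305, -3.124, 0.004]
contact_force: [11.8, -5.0, -17.2]
opening: 0.233
grip_force: 59.4
```

```bash
python3 - <<'E'
from h import *
b=imaging.capture("side")[:,:,::-1];a=imaging.capture("wrist")[:,:,::-1]
o=np.zeros((420,790,3),np.uint8);o[:,:370]=b[:,80:450];o[:,370:]=a[:,70:490]
cv2.imwrite("pics/f.png",o);s=monitor.state();print(s)
E
```

```text
{'time': 11.2, 'joint_positions': array([ 0.06173103,  0.09685065,  1.4150616 , -0.00253133,  1.63231313,
       -1.70394568]), 'qvel': array([-1.71111779e-05,  7.13385863e-04, -8.58343578e-04, -1.41089282e-03,
        9.80220998e-05, -9.31474588e-05]), 'effort': array([  3.39003414, -48.83235812, -40.23100734,   1.45789515,
         2.95251466,  -0.09152105]), 'tcp_pos': array([0.53169029, 0.06907051, 0.17913417]), 'ee_rot': array([ 0.30513036, -3.12400297,  0.00381552]), 'contact_force': array([ 11.5265323 ,  -4.45506461, -16.53273137]), 'ft_torque': array([-0.74969542, -1.75072271, -0.05691721]), 'grip_force': 59.371501207351685, 'opening': 0.23183003067556482}
```

View pics/f.png

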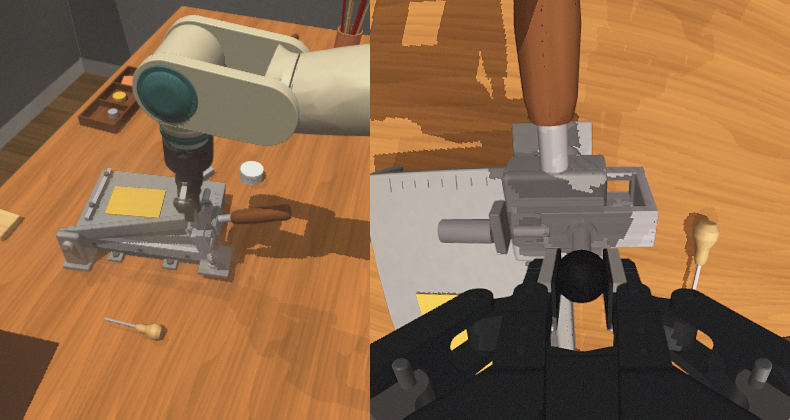

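The arm is up and the knob is held between the pads; blank, tin, block and graver look undisturbed. The rise is about 9.3 cm with some radial strain, so I'll relieve that and add a few millimetres.

Emit:
{"api": "move_arm", "payload": {
  "deltas": [
    {"linear": [-0.05, 0, -0.03], "delta_rot": [0, 0, 0]},
    {"linear": [-0.15, 0, -0.1], "delta_rot": [0, 0, 0]},
    {"linear": [-0.3, 0, -0.2], "delta_rot": [0, 0, 0]},
    {"linear": [-0.42, 0, -0.28], "delta_rot": [0, 0, 0]},
    {"linear": [-0.5, 0, -0.33], "delta_rot": [0, 0, 0]}
  ]
}}

```text
time: 11.7
tcp_pos: [0.5342, 0.0694, 0.1831]
ee_rot: [0.304, -3.118, 0.005]
contact_force: [-5.9, -8.5, -7.1]
opening: 0.229
grip_force: 60.0
```

Emit:
{"api": "move_arm", "payload": {
  "deltas": [
    {"linear": [0, 0, 0], "delta_rot": [0, 0, 0]},
    {"linear": [0, 0, 0], "delta_rot": [0, 0, 0]},
    {"linear": [0, 0, 0], "delta_rot": [0, 0, 0]},
    {"linear": [0, 0, 0], "delta_rot": [0, 0, 0]},
    {"linear": [0, 0, 0], "delta_rot": [0, 0, 0]}
  ]
}}

```text
time: 12.2
tcp_pos: [0.5343, 0.0694, 0.1832]
ee_rot: [0.304, -3.118, 0.005]
contact_force: [-4.6, -7.6, -7.1]
opening: 0.232
grip_force: 60.0
```

```bash
python3 - <<'E'
from h import *
i=imaging.capture("wrist")[:,:,::-1];c,s=dark(i,(283,263),22,60)
# intersect knob ray with arm's plane arc: rough, knob in tool frame vs grasp view
b=imaging.capture("top")
s=monitor.state();d=s["tcp_pos"]-[.4973,.062,.0869];print(s["time"],d,s["contact_force"],c,s["opening"])
t=[th for th in np.linspace(0,.5,5001)];z=[.29*np.sin(x)-.05*(1-np.cos(x)) for x in t];k=np.argmin(abs(np.array(z)-d[2]));print("theta",t[k],"seat rise",.29*np.sin(t[k])+.014*(1-np.cos(t[k])),"dx expected",.29*(1-np.cos(t[k]))+.05*np.sin(t[k]))
E
```

```text
12.3 [0.03696072 0.00739934 0.0962595 ] [-4.36146204 -8.35527291 -7.9762331 ] [282.54212707 267.90262431] 0.23111357101995858
theta 0.34940000000000004 seat rise 0.10012279946653356 dx expected 0.034639004201594714
```

Seat rise is 10.0 cm, with forces low and steady and the grip at 60 N. Handing in.

```bash
python3 -c "
from cell import ticket
print(ticket.close_job())"
```

```text
the job is handed in; nothing more can be done
None
```

The shear is open and handed in: the latch was pulled clear and the arm raised to about 10 cm above the ball (worked out from the gripper's pose), where the gripper still holds it steady by the knob; the first grasp closed just above the knob without touching it and was redone, and in the last picture the blank and the things around the shear looked unmoved.

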